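# Take the tester caddy off its keeper hook

### The arm

A 6-joint arm with a two-finger parallel gripper is mounted at the origin on a cart in front of the work surface, level with it; the furniture and walls round the work are solid. World frame = base frame: x ahead of the robot, y to its left, z up, the work surface at z = 0. Lengths are in m, angles in degrees, forces in N, time in s.
With the tool pointing down it reaches from about 0.4 to 0.825 m from the base axis. Payload 7 kg.
Tool frame: the origin (TCP) lies at the centre of the arm's flange, where the gripper is bolted on; the fingertips stand 178 mm ahead of it and the grasp point (between the pads) lies 159 mm ahead of it (tip_reach is the distance from the TCP to the fingertips, in m); z points along the fingers, y is the line along which they close (so a half turn about z gives the same grasp; the last joint's range is limited). The gripper opens to 88 mm and grips with 3 to 60 N. Pads are 19 mm wide; open, the fingers measure 130 mm over their backs; the gripper's body (78 mm by 193 mm) begins 47 mm behind the grasp point.
Start: joints at [-48.524, 20.546, 0.682, 0, -70.136, -16.507], TCP at [0.285, -0.612, 0.405] pointing down, gripper open.
Joint ranges: [-176.03, 176.03], [-82.01, 121.73], [-58.28, 71.71], [-173.87, 95.51], [-174.79, -0.11], [-173.66, 173.66]. Speed limits (degrees/s): [136.94, 136.94, 172.46, 180, 180, 180].

### API

Orientations are given as [roll, pitch, yaw] about the fixed x, y, z axes, in that order (R = Rz(yaw) Ry(pitch) Rx(roll)).
In Python, from plant import * gives the robot as it stands.
- The arm moves only by the shell command python3 -m handwheel 'ROWS'. ROWS is JSON, a list of rows, each a list of 7 numbers: the opening, from -1 (shut) to 1 (fully open), then the shift along the tool's x, y, z as a fraction of full scale, then the turn, a rotation vector about the tool's x, y, z as a fraction of full scale. A call has 1 to 5 rows; each row shifts and turns the commanded pose from where the row before left it, along the tool's axes as they then stand; what a row does not reach is not made up. Full scale, the value 1, is 0.025 m for a shift and 6 degrees for a turn. A row lasts 1/8 s, in which the tool goes at most 62.5 mm and 10.7 degrees, less where a joint would pass 70% of its speed; a pose out of reach is approached as far as the arm can. A call with a number of a shift or a turn outside -1 to 1 is refused whole. A call with a gripper value outside its range is refused whole. The fingers move at their own pace and stop on an object; the grip force is fixed at half the most. Time passes only in rows, so rows that do not move let the fingers close. It gives the time, the measured TCP pose, the force, the opening and the grip force at its end, in the units of the state.
- get_obs(): the state, without advancing time (a new reading comes with each control period).
- snapshot(name): name is "scene" or "top" or "wrist"; returns a dict with "color" (420x560x3 uint8, red, green, blue), "fx", "fy", "cx", "cy" (pixels), "k1" (the pictures are not rectified: a ray, as slopes to the right and down, at radius r is drawn at 1 + k1 r^2 times it, then the intrinsics apply), "R" (3x3) and "t" (3): a world point X has camera coordinates R X + t; the wrist camera has in their place "tool_from_camera" (4x4, takes a point from camera to tool coordinates, whose origin is the TCP and whose axes are the flange's). Camera axes: x right, y down, z forward; pixel columns grow to the right and rows downward; lengths in m; the calibration is good to about 2 mm. A picture is of the moment at which its call begins: read the wrist's pose just before it. There is no depth.
- close_job(): hands the job in; it is judged then, once.
The state is a dict: "clock": time; "joint_pos": joint angles; "qvel": joint speeds; "tau": joint torques, N m; "tool_pos": TCP position; "orientation": TCP orientation; "force": force on the tool from outside, world axes, zero at the start; "moment": the same for the moment, N m; "opening": finger opening in m; "gripper_force": force on a finger pad.
Only numpy, scipy, OpenCV 4.12 (cv2) and the standard library are available. Lean on these libraries where they do the work, as an engineer would, in place of code of your own. Each camera call takes 0.05 s, during which the arm holds its last target. There are 200 camera calls.

### The job

Take the wooden tester caddy off the twin hook of the counter stand: press its bar back against the sprung keeper, feel for the gap between the brass lips where the bar can rise, lift it clear there with the keeper still pressed, and stand it upright and released, wholly on the round cork mat. Work gently, so that nothing is forced or banged, and leave the soap, jar, carton and tin around it where they are.

Things in the scene. Friction and masses are not known exactly. Their poses are not given: they have to be found in the camera images.
- stand: Fixed counter stand with two upward hooks at y = +-58 to 76 mm. Origin on the table, below the middle of the hung bar; x points from the hooks' front back to the two dark posts (112 mm behind), z up. Board 175 x 170 x 12 mm, from 46 mm in front to 129 mm behind. Top 143 mm; between the hooks all is open up to the keeper's cross bar, 62 mm behind the origin (top 138 mm).
- hook_throat (a point): Nominal middle of the hung bar, 130 mm above the table (it hangs within 2 mm); axes as the stand's. Brass lips 2 mm over the bar block lifting, save at a 14 mm gap between front and rear lip. The lips are clamped at a setting that differs each time and is not measured: the bar can rise within a 4 mm window that starts after 9 to 23 mm of push along +x. Feel for it. Over 18 N is too rough.
- keeper (a joint): Copper keeper behind the hung bar, a sprung slide, m: 0 = closed, grows as the bar presses it back along the stand's +x; spring force about 1.5 N at first, 4.5 N at 30 mm; it closes by itself. Hold the bar back against it while lifting.
- caddy: Loose tester caddy, 0.2 to 0.4 kg: oak tray 48 (x) x 100 (y) mm with two small green bottles (fixed), central post, steel hang bar (diameter 10 mm, along y, 192 mm long, axis 100 mm above the underside), dark wooden grip above it. It can rise straight up between the hooks. Origin: centre of its underside; z up when upright; x, y as the stand's when hung.
- caddy_grip (a point): Centre of the dark wooden grip, 24 (x) x 34 (y) x 52 (z) mm, 36 mm above the bar axis, 136 mm above the caddy's underside; axes as the caddy's.
- mat: Round cork mat, fixed, diameter 224 mm, 5 mm thick; origin at the centre of its underside on the table.
- pink_soap_mid (a point): Centre of a boxed soap, 56 x 78 x 26 mm, loose on the table: leave it alone.
- salt_jar_mid (a point): Centre of a clip-top glass jar, 90 x 84 x 121 mm, loose: leave it alone.
- green_carton_mid (a point): Centre of a green flowered carton, 52 x 66 x 124 mm, loose: leave it alone.
- rosy_tin_mid (a point): Centre of a round pink flowered tin, diameter 74, height 32 mm, loose: leave it alone.

How it is judged (in metres and radians):
On the way, in this order (a step that is already met when the one before it is completed fails the run):
1. the hung bar presses the keeper open (value of joint keeper above 0.006 m and contact force between caddy and stand above 1.5 N and z of caddy in the frame of stand below 0.036 m), for 0.1 s.
2. the caddy is lifted clear above the hooks (z of caddy in the frame of stand above 0.055 m and contact force between caddy and stand below 0.3 N), for 0.1 s.
At the end, for the whole second after the job is handed in: The caddy stands upright (within 0.06 rad), at rest and released on the cork mat, its centre within 55 mm of the mat's centre so that the tray lies wholly on the mat, and the keeper has sprung closed (horizontal distance between caddy and mat below 0.055 m and height (world z) of caddy below 0.009 m and angle between caddy's own z axis and vertical below 0.06 rad and contact force between caddy and mat above 0.5 N and linear speed of caddy below 0.02 m/s and value of joint keeper below 0.003 m); the robot touches nothing.
It fails at once if caddy and stand are forced against each other with more than 18 N (contact force between caddy and stand above 18 N).
It fails at once if the caddy is dropped or banged down on the mat (over 60 N) (contact force between caddy and mat above 60 N).
It fails at once if a bystander is moved more than 25 mm (distance of any of pink_soap_mid, salt_jar_mid, green_carton_mid, rosy_tin_mid from where it was at the start of the episode above 0.025 m).
It also fails if it takes over 67 s, if anything falls off the work surface, if the arm or the gripper's body presses on something with over 40 N, if the wrist force passes 120 N, or if a joint passes its speed limit or range.

## Working session

There is one attempt and no reset: what is moved stays moved. The work goes in short steps, Python scripts to look and compute and a shell command to move; the robot and the scene stay as the last step left them, time stands still between calls to the robot, and variables do not carry over. Pictures are saved under pics/ and viewed, at most 10 in all, crops included, and the job is handed in when it is done.

```bash
mkdir -p pics; ls
python3 - <<'E'
from plant import *
import cv2,numpy as np
o=get_obs();print(o)
for n in("scene","top"):
    s=snapshot(n);cv2.imwrite(f"pics/{n}0.png",cv2.cvtColor(s["color"],cv2.COLOR_RGB2BGR))
    print({k:v for k,v in s.items() if k!="color"})
E
```

```text
pics
{'clock': 0.0, 'joint_pos': array([-4.85235650e+01,  2.05926492e+01,  6.35931833e-01, -1.92914264e-02,
       -7.01367040e+01, -1.65090970e+01]), 'qvel': array([ 0.04287855,  0.11123947, -0.03036821, -0.00469684, -0.09236221,
       -0.00845831]), 'tau': array([-1.94136970e-03, -5.82721639e+01,  2.93046427e+01,  6.99693784e+00,
        6.68291192e-03, -1.76779972e-04]), 'tool_pos': array([ 0.28486714, -0.61174672,  0.40372774]), 'orientation': array([ 1.79905276e+02, -9.16214719e-03, -1.55039224e+02]), 'force': array([ 0.12044773, -0.31394972,  0.12884298]), 'moment': array([-0.02138736, -0.01825538, -0.04385629]), 'gripper_force': 0.0, 'opening': 0.08801683876376515}
{'fx': 488.3962008682294, 'fy': 488.3962008682294, 'cx': 277.1721085806238, 'cy': 217.0155957340789, 'k1': -0.061275179938769526, 'R': array([[-0.48411897, -0.8747375 , -0.02152042],
       [-0.58012127,  0.33928312, -0.74050407],
       [ 0.6550482 , -0.34600761, -0.67170722]]), 't': array([0.25660336, 0.37562391, 1.43019423])}
{'fx': 485.73403437225517, 'fy': 485.73403437225517, 'cx': 287.3764639734297, 'cy': 208.74869367427596, 'k1': -0.1773091183743767, 'R': array([[ 0.05989447, -0.99820299, -0.00185301],
       [-0.77604594, -0.04539682, -0.62904041],
       [ 0.6278259 ,  0.03911406, -0.7773704 ]]), 't': array([-0.03091885,  0.47389328,  1.44924892])}
```

View pics/scene0.png

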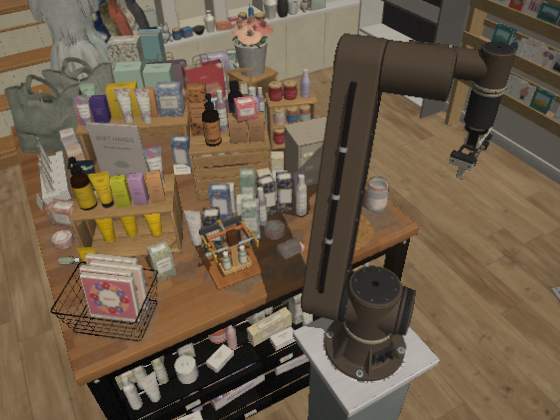

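View pics/top0.png

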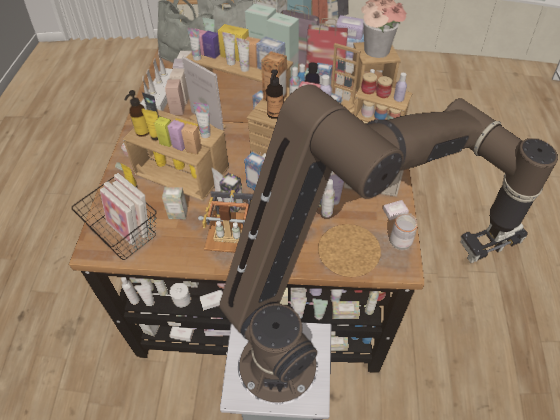

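The stand with the caddy is at about (232,255) in scene and (228,222) in top. The mat is at about (350,250) in top, with the carton left of the stand, the jar at (403,232) and the soap at (397,209). Next I'll enlarge these.

```bash
cat > h.py <<'E'
from plant import *
import cv2,numpy as np
from scipy.spatial.transform import Rotation as Ro
def save(n,img): cv2.imwrite(f"pics/{n}.png",cv2.cvtColor(img,cv2.COLOR_RGB2BGR))
def crop(img,x,y,w,h,s): return cv2.resize(img[y:y+h,x:x+w],None,fx=s,fy=s,interpolation=cv2.INTER_CUBIC)
def cam(s,obs=None):
    if "R" in s: return np.array(s["R"]),np.array(s["t"])
    o=obs; T=np.eye(4);T[:3,:3]=Ro.from_euler("xyz",o["orientation"],degrees=True).as_matrix();T[:3,3]=o["tool_pos"]
    C=np.linalg.inv(T@np.array(s["tool_from_camera"]));return C[:3,:3],C[:3,3]
def proj(s,X,obs=None):
    R,t=cam(s,obs);c=np.atleast_2d(X)@R.T+t;p=c[:,:2]/c[:,2:];p=p*(1+s["k1"]*(p**2).sum(1,keepdims=True))
    return p*[s["fx"],s["fy"]]+[s["cx"],s["cy"]]
def ray(s,uv,obs=None):
    R,t=cam(s,obs);d=(np.array(uv,float)-[s["cx"],s["cy"]])/[s["fx"],s["fy"]];p=d.copy()
    for _ in range(20):p=d/(1+s["k1"]*(p@p))
    return -R.T@t,R.T@np.r_[p,1]
def at_z(s,uv,z,obs=None):
    c,d=ray(s,uv,obs);return c+d*(z-c[2])/d[2]
E
python3 - <<'E'
from h import *
a=snapshot("scene")["color"];b=snapshot("top")["color"]
L=crop(a,185,205,100,90,4);R=crop(b,190,165,80,90,4)
save("c1",np.hstack([L,R]))
E
```

```text
(no output)
```

View pics/c1.png

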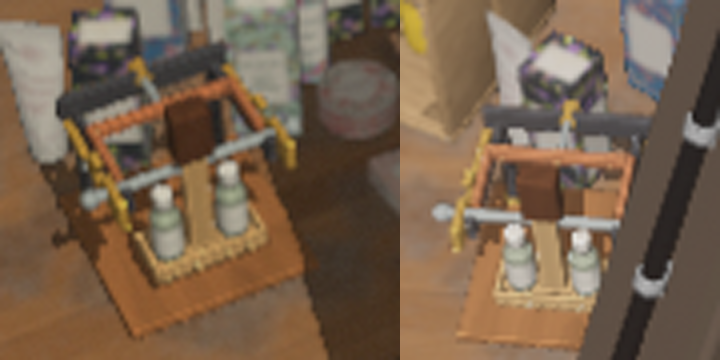

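The scene crop shows the bar ends at about (208,255) and (253,238). In top, the left bar end is at about (200,218) and the grip's top face at about (225,208). Now to work out positions.

Run:
```python
from h import *
a=snapshot("scene");b=snapshot("top")
l=at_z(a,(208,255),.13);r=at_z(a,(253,238.3),.13);print("bar",l,r,np.linalg.norm(l-r),(l+r)/2)
print("top left end",at_z(b,(200,218),.13),"grip top",at_z(b,(225.2,208),.192))
print("board front corners scene",at_z(a,(185+135/4,205+333/4),.012),at_z(a,(185+303/4,205+265/4),.012))
print("board front left top",at_z(b,(190+60/4,165+338/4),.012))
print("mat",[at_z(b,p,.005) for p in((319,250),(381,250),(350,225),(350,275))])
print("jar base, soap",at_z(b,(403,246),0),at_z(b,(397,209),.026))
# mat by segmentation
h=cv2.cvtColor(b["color"],cv2.COLOR_RGB2HSV)
save("c2",np.hstack([crop(b["color"],300,190,130,95,3),crop(a["color"],330,170,100,95,3)]))
```

```text
bar [0.44629112 0.29195816 0.13      ] [0.44164334 0.13544625 0.13      ] 0.15658090149952522 [0.44396723 0.21370221 0.13      ]
top left end [0.44762959 0.29305587 0.13      ] grip top [0.4465023  0.19971215 0.192     ]
board front corners scene [0.40129618 0.28822061 0.012     ] [0.39810333 0.13566357 0.012     ]
board front left top [0.3991655  0.28392731 0.012     ]
mat [array([ 0.42611715, -0.11706256,  0.005     ]), array([ 0.43798558, -0.33700117,  0.005     ]), array([ 0.54310496, -0.22868915,  0.005     ]), array([ 0.32911119, -0.22481836,  0.005     ])]
jar base, soap [ 0.46288381 -0.41890912  0.        ] [ 0.61202707 -0.40446637  0.026     ]
```

View pics/c2.png

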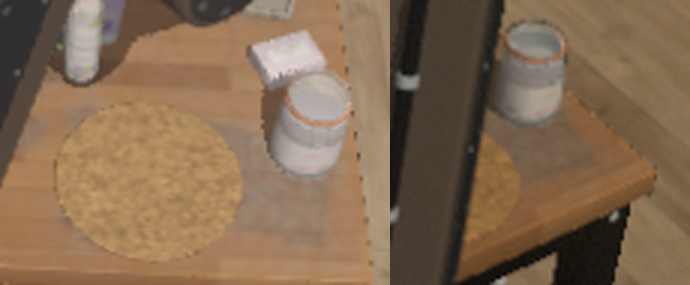

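Position estimates:

| Item | Position |
|---|---|
| Caddy | about (0.446, 0.198) |
| Stand yaw | about -1.5° |
| Mat centre | about (0.434, -0.227) |

The bar height, board front edge (0.400 + 0.046) and mat diameter (214–220 mm) all agree with the given sizes. I'll grip across x with tool yaw near -91.5°, so turn first, then travel high.

```bash
python3 -m handwheel '[[1,0,-0.5,0,0,0,-1],[1,0,0,0,0,0,-1],[1,0,0,0,0,0,-1],[1,0,0,0,0,0,-1],[1,0,0,0,0,0,-1]]' && python3 -m handwheel '[[1,0,0,0,0,0,-1],[1,0,0,0,0,0,-1],[1,0,0,0,0,0,-1],[1,0,0,0,0,0,-1],[1,0,0,0,0,0,-1]]' && python3 -m handwheel '[[1,0,0,0,0,0,-0.6],[1,-0.7,-0.7,0,0,0,0],[1,-0.7,-0.7,0,0,0,0],[1,-0.7,-0.7,0,0,0,0],[1,-0.7,-0.7,0,0,0,0]]'
```

```text
clock: 0.92
tool_pos: [0.2902, -0.6232, 0.4045]
orientation: [180.0, 0.0, -124.8]
force: [-0.7, 0.4, 0.3]
opening: 0.0878
gripper_force: 0.0
clock: 1.55
tool_pos: [0.2902, -0.6232, 0.4046]
orientation: [180.0, 0.0, -94.8]
force: [0.7, -0.5, -0.8]
opening: 0.0876
gripper_force: 0.0
clock: 2.17
tool_pos: [0.3624, -0.5544, 0.4046]
orientation: [180.0, 0.0, -91.4]
force: [-0.3, 0.4, 0.6]
opening: 0.0875
gripper_force: 0.0
```

```bash
python3 -m handwheel '[[1,-0.9,-0.5,0,0,0,0],[1,-0.9,-0.5,0,0,0,0],[1,-0.9,-0.5,0,0,0,0],[1,-0.9,-0.5,0,0,0,0],[1,-0.9,-0.5,0,0,0,0]]' | head -2
python3 -m handwheel '[[1,-1,0,0,0,0,0],[1,-1,0,0,0,0,0],[1,-1,0,0,0,0,0],[1,-1,0,0,0,0,0],[1,-1,0,0,0,0,0]]' | head -2
python3 -m handwheel '[[1,-1,0,0,0,0,0],[1,-1,0,0,0,0,0],[1,-1,0,0,0,0,0],[1,-1,0,0,0,0,0],[1,-1,0,0,0,0,0]]' | head -2
python3 -m handwheel '[[1,-1,0,0,0,0,0],[1,-1,0,0,0,0,0],[1,-1,0,0,0,0,0],[1,-1,0,0,0,0,0],[1,-1,0,0,0,0,0]]' | head -2
python3 -m handwheel '[[1,-1,0,0,0,0,0],[1,-1,0,0,0,0,0],[1,-1,0,0,0,0,0],[1,-1,0,0,0,0,0],[1,-1,0,0,0,0,0]]' | head -2
python3 -m handwheel '[[1,-1,0,0,0,0,0],[1,-1,0,0,0,0,0],[1,-1,0,0,0,0,0],[1,-1,0,0,0,0,0],[1,-0.6,0,0,0,0,0]]'
python3 - <<'E'
from h import *
o=get_obs();s=snapshot("wrist");print(o["tool_pos"],o["orientation"],o["force"],s["tool_from_camera"])
save("w1",s["color"])
X=np.array([[.446,.198,.192],[.446,.294,.13],[.446,.102,.13]]);print(proj(s,X,o))
E
```

```text
clock: 2.8
tool_pos: [0.4276, -0.4433, 0.4047]
clock: 3.42
tool_pos: [0.4302, -0.3183, 0.4047]
clock: 4.05
tool_pos: [0.4333, -0.1934, 0.4048]
clock: 4.68
tool_pos: [0.4364, -0.0684, 0.4048]
clock: 5.3
tool_pos: [0.4395, 0.0565, 0.4049]
clock: 5.92
tool_pos: [0.4425, 0.1717, 0.4047]
orientation: [-180.0, 0.0, -91.4]
force: [-0.8, -0.1, 0.2]
opening: 0.0879
gripper_force: 0.0
[0.44250217 0.17165117 0.4047354 ] [-1.79992346e+02  9.83951402e-03 -9.13910409e+01] [-0.79074516 -0.10010846  0.17896071] [[-2.21980985e-04 -9.62952157e-01 -2.69672197e-01  7.28341668e-02]
 [ 9.99999958e-01 -2.64440745e-04  1.21120421e-04 -1.10936006e-03]
 [-1.87945488e-04 -2.69672158e-01  9.62952175e-01  1.84063094e-02]
 [ 0.00000000e+00  0.00000000e+00  0.00000000e+00  1.00000000e+00]]
[[279.71398722 282.53289095]
 [283.2660404  350.11646952]
 [276.78060555 118.79023156]]
```

View pics/w1.png

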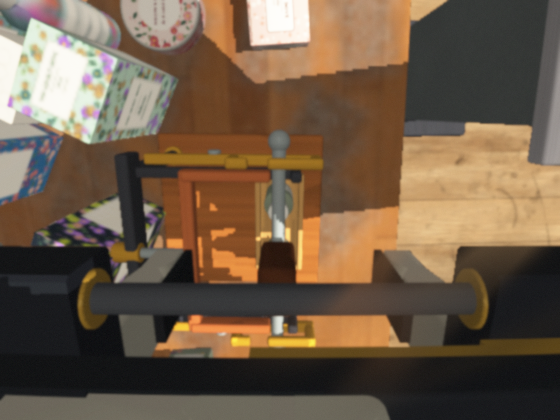

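The wrist view shows the near bar end at (279,140), with the ball's tip at about 130. The hook strips are at rows 161 and about 341, the board's right edge at row 135, its front edge at column 321, and the grip at (277,260).

Run:
```python
from h import *
o=get_obs();s=snapshot("wrist")
for n,p,z in [("barend tip",(279,130),.13),("bar A",(279,160),.13),("bar B",(277.5,325),.13),("hookR",(230,161),.142),("hookL",(275,341),.142),("board r",(240,135),.012),("board front a",(321,140),.012),("board front b",(320,300),.012),("rear edge keeper a",(187,180),.138),("b",(200,325),.138),("grip near edge -y, top",(277,242),.192),("grip cols l",(259,262),.192),("r",(296,262),.192),("tin",(161,15),.032),("soap?",(278,20),.03)]:
    print(n,at_z(s,p,z,o))
```

```text
barend tip [0.44495383 0.11080221 0.13      ]
bar A [0.44553126 0.13220057 0.13      ]
bar B [0.4505395 0.2699299 0.13     ]
hookR [0.47950387 0.1305098  0.142     ]
hookL [0.45260456 0.27689162 0.142     ]
board r [0.48721524 0.11996266 0.012     ]
board front a [0.40242989 0.12720118 0.012     ]
board front b [0.40259639 0.31517624 0.012     ]
rear edge keeper a [0.51198998 0.14381912 0.138     ]
b [0.51340369 0.26333436 0.138     ]
grip near edge -y, top [0.44719272 0.17253949 0.192     ]
grip cols l [0.45835863 0.18505545 0.192     ]
r [0.43616631 0.18559188 0.192     ]
tin [0.55199985 0.00784642 0.032     ]
soap? [0.4443062  0.01514113 0.03      ]
```

Caddy centre refined to about (0.447, 0.203). Next: shift over it, descend to TCP z 0.328, and close in stages.

```bash
python3 -m handwheel '[[1,-0.62,-0.1,0,0,0,0],[1,-0.62,-0.1,0,0,0,0],[1,0,0,0.4,0,0,0],[1,0,0,0.8,0,0,0],[0.6,0,0,0.8,0,0,0]]' | head -4
python3 -m handwheel '[[0.3,0,0,0.6,0,0,0],[0,0,0,0.5,0,0,0],[-0.2,0,0,0,0,0,0],[-0.28,0,0,0,0,0,0],[-0.28,0,0,0,0,0,0]]'
python3 -m handwheel '[[-0.34,0,0,0,0,0,0],[-0.34,0,0,0,0,0,0]]'
python3 - <<'E'
from h import *
o=get_obs();s=snapshot("wrist");save("w2",s["color"])
E
```

```text
clock: 6.65
tool_pos: [0.4481, 0.2013, 0.3535]
orientation: [180.0, -0.0, -91.4]
force: [-1.3, 0.6, 0.7]
clock: 7.28
tool_pos: [0.4485, 0.2017, 0.3278]
orientation: [-179.9, 0.0, -91.4]
force: [0.1, -0.6, -0.1]
opening: 0.0346
gripper_force: 0.0
clock: 7.52
tool_pos: [0.4483, 0.2016, 0.3274]
orientation: [-180.0, 0.0, -91.4]
force: [-0.4, -0.1, -0.3]
opening: 0.0293
gripper_force: 0.0
```

View pics/w2.png

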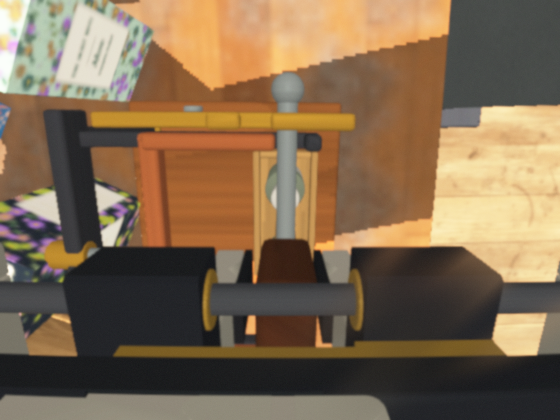

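The grip sits centred between the pads, with gaps at columns 250–258 and 315–325. Closing now.

```bash
python3 -m handwheel '[[-0.4,0,0,0,0,0,0],[-0.46,0,0,0,0,0,0],[-0.5,0,0,0,0,0,0]]'
python3 -m handwheel '[[-1,0,0,0,0,0,0],[-1,0,0,0,0,0,0],[-1,0,0,0,0,0,0]]'
```

```text
clock: 7.95
tool_pos: [0.4482, 0.2015, 0.327]
orientation: [180.0, -0.0, -91.4]
force: [-2.2, 1.5, 0.9]
opening: 0.0238
gripper_force: 30.0
clock: 8.32
tool_pos: [0.4482, 0.2015, 0.327]
orientation: [180.0, -0.0, -91.4]
force: [-3.2, 0.4, 0.7]
opening: 0.0241
gripper_force: 30.0
```

```bash
python3 -m handwheel '[[-1,0,0,-0.04,0,0,0],[-1,0,0,0,0,0,0]]' | sed -n '2p;4p'
python3 -m handwheel '[[-1,0,-0.08,0,0,0,0],[-1,0,-0.08,0,0,0,0],[-1,0,0,0,0,0,0]]' | sed -n '2p;4p'
python3 -m handwheel '[[-1,0,-0.08,0,0,0,0],[-1,0,-0.08,0,0,0,0],[-1,0,0,0,0,0,0]]' | sed -n '1,4p'
```

```text
tool_pos: [0.4482, 0.2015, 0.3279]
force: [-1.9, 0.7, -3.2]
tool_pos: [0.4524, 0.2014, 0.328]
force: [-1.8, -1.1, -2.6]
clock: 9.32
tool_pos: [0.4564, 0.2013, 0.3281]
orientation: [180.0, -0.0, -91.4]
force: [-1.6, -0.6, -3.8]
```

```bash
python3 -m handwheel '[[-1,0,-0.08,0,0,0,0],[-1,0,0,0,0,0,0]]' | sed -n '2p;4p'
python3 -m handwheel '[[-1,0,0,-0.03,0,0,0],[-1,0,0,0,0,0,0]]' | sed -n '2p;4p'
python3 -m handwheel '[[-1,0,0,-0.03,0,0,0],[-1,0,0,0,0,0,0]]' | sed -n '2p;4p'
```

```text
tool_pos: [0.4584, 0.2013, 0.3281]
force: [-2.0, -1.4, -3.1]
tool_pos: [0.4583, 0.2014, 0.329]
force: [-2.4, -1.2, -2.9]
tool_pos: [0.4583, 0.2014, 0.3297]
force: [-1.7, 1.0, -3.1]
```

```bash
python3 -m handwheel '[[-1,0,0,-0.02,0,0,0],[-1,0,0,0,0,0,0]]' | sed -n '2p;4p'
python3 -m handwheel '[[-1,0,0,-0.02,0,0,0],[-1,0,0,0,0,0,0]]' | sed -n '2p;4p'
```

```text
tool_pos: [0.4583, 0.2014, 0.3302]
force: [-2.4, 0.1, -4.7]
tool_pos: [0.4583, 0.2014, 0.3306]
force: [-2.6, 0.8, -5.4]
```

Lip contact begins at z of about 0.330. Now advance 2 mm at a time with a light upward preload.

```bash
for r in 1; do python3 -m handwheel '[[-1,0,-0.08,0,0,0,0],[-1,0,0,0,0,0,0]]' | sed -n '2p;4p'; done
python3 -m handwheel '[[-1,0,0,-0.02,0,0,0],[-1,0,0,0,0,0,0]]' | sed -n '2p;4p'
python3 -m handwheel '[[-1,0,-0.04,0,0,0,0],[-1,0,0,0,0,0,0]]' | sed -n '2p;4p'
python3 -m handwheel '[[-1,0,-0.04,0,0,0,0],[-1,0,0,0,0,0,0]]' | sed -n '2p;4p'
```

```text
tool_pos: [0.4605, 0.2013, 0.3307]
force: [-2.5, -0.4, -4.3]
tool_pos: [0.4604, 0.2013, 0.3313]
force: [-2.7, 0.8, -3.6]
tool_pos: [0.4614, 0.2013, 0.3312]
force: [-1.8, 0.1, -3.5]
tool_pos: [0.4624, 0.2013, 0.3312]
force: [-1.9, 0.4, -1.8]
```

```bash
python3 -m handwheel '[[-1,0,0,-0.03,0,0,0],[-1,0,0,0,0,0,0]]' | sed -n '2p;4p'
python3 -m handwheel '[[-1,0,0,-0.03,0,0,0],[-1,0,0,0,0,0,0]]' | sed -n '2p;4p'
python3 - <<'E'
from h import *
o=get_obs();print(o["tool_pos"],o["force"],o["moment"],o["orientation"])
E
```

```text
tool_pos: [0.4623, 0.2012, 0.3319]
force: [-2.4, -0.3, -3.1]
tool_pos: [0.4623, 0.2012, 0.3327]
force: [-2.3, 0.3, -2.8]
[0.46229001 0.20120842 0.33268656] [-2.31402279  0.27244555 -2.76916246] [ 0.18009449  1.35564176 -0.18529991] [ 1.79995365e+02 -7.93972842e-04 -9.14329756e+01]
```

Free past the lip height at push of about 14 mm, so keep rising in small steps while watching the force.

```bash
python3 -m handwheel '[[-1,0,0,-0.04,0,0,0],[-1,0,0,-0.04,0,0,0],[-1,0,0,0,0,0,0]]' | sed -n '2p;4p'
python3 -m handwheel '[[-1,0,0,-0.04,0,0,0],[-1,0,0,-0.04,0,0,0],[-1,0,0,0,0,0,0]]' | sed -n '2p;4p'
python3 -m handwheel '[[-1,0,0,-0.06,0,0,0],[-1,0,0,-0.06,0,0,0],[-1,0,0,0,0,0,0]]' | sed -n '2p;4p'
```

```text
tool_pos: [0.4623, 0.2012, 0.3348]
force: [-3.0, 0.4, -3.0]
tool_pos: [0.4624, 0.2012, 0.3368]
force: [-2.5, -0.3, -3.4]
tool_pos: [0.4626, 0.2013, 0.3402]
force: [-1.9, 0.3, 0.0]
```

```bash
python3 -m handwheel '[[-1,0,0,0,0,0,0],[-1,0,0,0,0,0,0]]' | sed -n '2,5p'
python3 - <<'E'
from h import *
o=get_obs();s=snapshot("wrist");print(o["force"],o["moment"]);a=s["color"];b=snapshot("top")["color"]
save("w3",np.hstack([cv2.resize(a,(480,360)),crop(b,190,175,70,80,4.5)[:360]]))
E
```

```text
tool_pos: [0.4625, 0.2013, 0.34]
orientation: [-180.0, 0.0, -91.4]
force: [-2.7, 0.1, 0.9]
opening: 0.0239
[-2.68483681  0.14945405  0.94966896] [-0.12680451  1.09179469 -0.16160952]
```

View pics/w3.png

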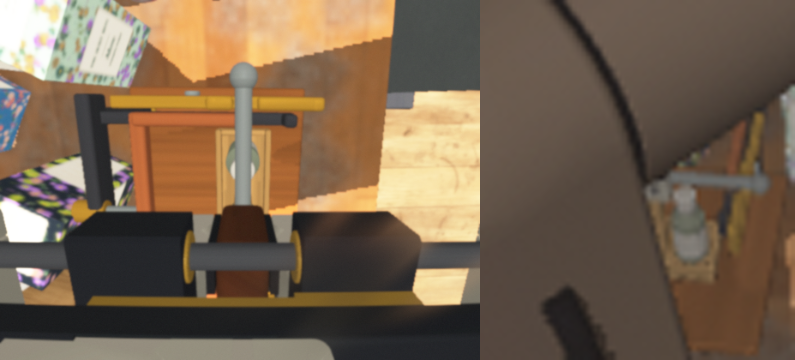

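The bar's end is now drawn over the gold lip at (243,75), so it has passed the lips. The keeper edge is under the bar's lower back. Next, continue up.

```bash
python3 -m handwheel '[[-1,0,0,-0.06,0,0,0],[-1,0,0,-0.06,0,0,0],[-1,0,0,0,0,0,0]]' | sed -n '2p;4p'
python3 -m handwheel '[[-1,0,0,-0.08,0,0,0],[-1,0,0,-0.08,0,0,0],[-1,0,0,0,0,0,0]]' | sed -n '2p;4p'
python3 -m handwheel '[[-1,0,0,-0.15,0,0,0],[-1,0,0,-0.15,0,0,0],[-1,0,0,0,0,0,0]]' | sed -n '2p;4p'
```

```text
tool_pos: [0.4627, 0.2014, 0.3429]
force: [-0.4, -0.7, -2.8]
tool_pos: [0.4624, 0.2013, 0.3469]
force: [0.5, -0.5, -2.9]
tool_pos: [0.4624, 0.2013, 0.3546]
force: [1.0, -0.1, -1.9]
```

Clear. Now rise well above the stand and travel over the mat.

```bash
python3 -m handwheel '[[-1,0,0,-0.4,0,0,0],[-1,0,0,-0.9,0,0,0],[-1,0,0,-1,0,0,0],[-1,0,0,-1,0,0,0],[-1,0,0,-1,0,0,0]]' | sed -n '2p;4p'
python3 -m handwheel '[[-1,0.3,0.04,-0.3,0,0,0],[-1,0.7,0.04,0,0,0,0],[-1,0.95,0.04,0,0,0,0],[-1,0.95,0.04,0,0,0,0],[-1,0.95,0.04,0,0,0,0]]' | sed -n '2p;4p'
python3 -m handwheel '[[-1,0.95,0.04,0,0,0,0],[-1,0.95,0.04,0,0,0,0],[-1,0.95,0.04,0,0,0,0],[-1,0.95,0.04,0,0,0,0],[-1,0.95,0.04,0,0,0,0]]' | sed -n '2p;4p'
python3 -m handwheel '[[-1,0.95,0.04,0,0,0,0],[-1,0.95,0.04,0,0,0,0],[-1,0.95,0.04,0,0,0,0],[-1,0.95,0.04,0,0,0,0],[-1,0.95,0.04,0,0,0,0]]' | sed -n '2p;4p'
python3 -m handwheel '[[-1,0.9,0.04,0,0,0,0],[-1,0.6,0.04,0,0,0,0],[-1,0.3,0,0,0,0,0],[-1,0,0,0,0,0,0],[-1,0,0,0,0,0,0]]'
python3 - <<'E'
from h import *
b=snapshot("top");a=snapshot("scene");save("t4",np.hstack([crop(b["color"],290,150,140,130,3),crop(a["color"],330,170,100,130,3)]))
o=get_obs();print(proj(b,[[.434,-.227,.005],np.array(o["tool_pos"])-[0,0,.297]]))
E
```

```text
tool_pos: [0.4622, 0.2011, 0.4631]
force: [0.5, 0.6, -0.9]
tool_pos: [0.4543, 0.1029, 0.4683]
force: [0.6, 0.1, -2.2]
tool_pos: [0.446, -0.0156, 0.4683]
force: [-0.1, 0.7, -2.7]
tool_pos: [0.4377, -0.1339, 0.4683]
force: [-0.9, 0.9, -1.6]
clock: 17.8
tool_pos: [0.4359, -0.1767, 0.4691]
orientation: [180.0, 0.0, -91.4]
force: [0.8, 0.3, -3.0]
opening: 0.0239
gripper_force: 30.0
[[350.11038904 249.57425998]
 [339.78093169 219.55915859]]
```

View pics/t4.png

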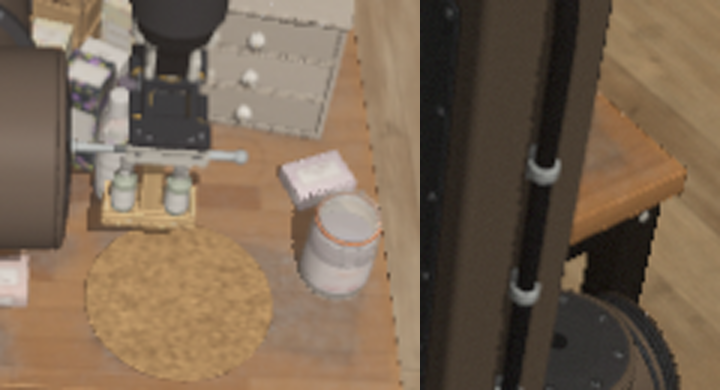

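The caddy hangs upright in the grip and needs 50 mm more in -y. Then lower it gently.

```bash
python3 -m handwheel '[[-1,0.5,0,0,0,0,0],[-1,0.9,0,0,0,0,0],[-1,0.6,0,0.3,0,0,0],[-1,0,0,0.7,0,0,0],[-1,0,0,0.9,0,0,0]]' | sed -n '2p;4p'
python3 -m handwheel '[[-1,0,0,0.9,0,0,0],[-1,0,0,0.9,0,0,0],[-1,0,0,0.9,0,0,0],[-1,0,0,0.7,0,0,0],[-1,0,0,0.4,0,0,0]]' | sed -n '2p;4p'
python3 -m handwheel '[[-1,0,0,0.2,0,0,0],[-1,0,0,0,0,0,0]]' | sed -n '2,4p'
```

```text
tool_pos: [0.4345, -0.2276, 0.4208]
force: [0.5, 1.3, -2.2]
tool_pos: [0.4343, -0.2272, 0.3253]
force: [-0.1, 0.4, -1.4]
tool_pos: [0.4347, -0.2271, 0.3217]
orientation: [180.0, -0.0, -91.4]
force: [0.5, 0.6, -1.8]
```

```bash
python3 -m handwheel '[[-1,0,0,0.2,0,0,0],[-1,0,0,0.2,0,0,0],[-1,0,0,0.1,0,0,0],[-1,0,0,0,0,0,0]]' | sed -n '2p;4p'
python3 -m handwheel '[[-1,0,0,0.08,0,0,0],[-1,0,0,0.08,0,0,0],[-1,0,0,0,0,0,0]]' | sed -n '2p;4p'
python3 -m handwheel '[[-1,0,0,0.04,0,0,0],[-1,0,0,0,0,0,0]]' | sed -n '2p;4p'
python3 -m handwheel '[[-1,0,0,0.04,0,0,0],[-1,0,0,0,0,0,0]]' | sed -n '2p;4p'
```

```text
tool_pos: [0.4346, -0.2269, 0.309]
force: [0.5, -0.3, -2.4]
tool_pos: [0.4346, -0.227, 0.305]
force: [-0.2, -0.5, -2.3]
tool_pos: [0.4346, -0.227, 0.3041]
force: [-1.3, -0.4, -2.7]
tool_pos: [0.4346, -0.227, 0.3031]
force: [-0.0, 0.8, -1.2]
```

```bash
python3 -m handwheel '[[-1,0,0,0.04,0,0,0],[-1,0,0,0,0,0,0]]' | sed -n '2p;4p'
python3 -m handwheel '[[-1,0,0,0.04,0,0,0],[-1,0,0,0,0,0,0]]' | sed -n '2p;4p'
```

```text
tool_pos: [0.4347, -0.227, 0.3022]
force: [0.8, -0.3, -1.3]
tool_pos: [0.4347, -0.227, 0.3021]
force: [-3.3, 2.0, 8.3]
```

Contact at 0.302. Ease up slightly, open, then rise.

```bash
python3 -m handwheel '[[-1,0,0,-0.03,0,0,0],[-1,0,0,0,0,0,0]]' | sed -n '2p;4p'
python3 -m handwheel '[[-0.4,0,0,0,0,0,0],[-0.2,0,0,0,0,0,0],[0.2,0,0,0,0,0,0],[0.6,0,0,0,0,0,0],[0.6,0,0,0,0,0,0]]' | sed -n '2p;4,6p'
python3 -m handwheel '[[0.6,0,0,-0.3,0,0,0],[0.6,0,0,-0.6,0,0,0],[0.6,0,0,-0.9,0,0,0],[0.6,0,0,-0.9,0,0,0],[0.6,0,0,-1,0,0,0]]' | sed -n '2p;4p'
python3 -m handwheel '[[0.6,0,0,-1,0,0,0],[0.6,0,0,-1,0,0,0],[0.6,0,0,-0.5,0,0,0],[0.6,0,0,0,0,0,0],[0.6,0,0,0,0,0,0]]' | sed -n '1,4p'
python3 - <<'E'
from h import *
b=snapshot("top");o=get_obs();w=snapshot("wrist");save("f5",np.hstack([crop(b["color"],290,150,130,130,3),cv2.resize(w["color"],(400,300))[:, :] if 0 else cv2.copyMakeBorder(cv2.resize(w["color"],(400,300)),0,90,0,0,0)]))
print(proj(w,[[.4347,-.227,.189],[.4347,-.227,.167]],o)*400/560)
E
```

```text
tool_pos: [0.4347, -0.227, 0.3022]
force: [-0.4, 2.2, 2.9]
tool_pos: [0.4346, -0.227, 0.3019]
force: [0.6, -0.2, -0.2]
opening: 0.0594
gripper_force: 0.0
tool_pos: [0.4345, -0.227, 0.3963]
force: [0.1, 0.3, 0.5]
clock: 23.4
tool_pos: [0.4343, -0.2269, 0.4561]
orientation: [179.9, 0.0, -91.4]
force: [0.3, -0.8, -0.2]
[[202.15170474 154.16951281]
 [202.09159266 148.6450511 ]]
```

View pics/f5.png

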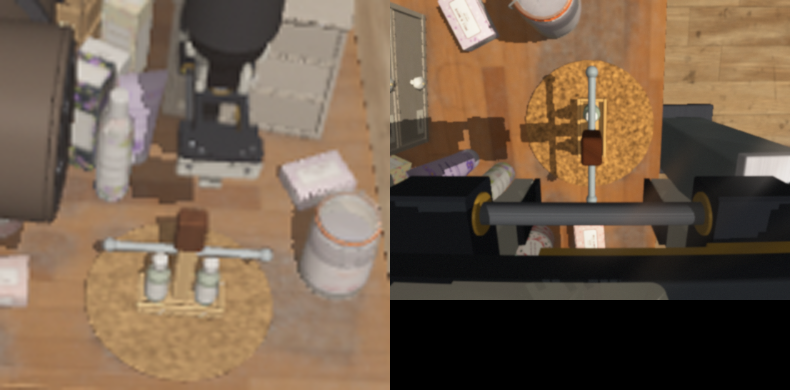

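The caddy stands upright and released near the mat's centre. The jar and soap are where they were and the gripper is clear, so I'm handing in.

```bash
python3 -c "
from plant import *
print(close_job())"
```

```text
the job is handed in; nothing more can be done
None
```

The caddy came off the hooks through the lip gap at about 14 mm of push and, in the last pictures, stands upright and released near the middle of the cork mat; the job was handed in at about 23.5 s, no verdict came back, and I did not check the keeper's closing, the tin or the carton afterwards.

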